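# Lock the torch cradle, then hold the torch level on the computer's grille

## Robot

A 6-joint arm with a two-finger parallel gripper is mounted at the origin on the work surface. World frame = base frame: x ahead of the robot, y to its left, z up, the work surface at z = 0. Lengths are in m, angles in rad, forces in N, time in s.
With the tool pointing down it reaches from about 0.3 to 0.85 m from the base axis. Payload 5.4 kg.
Tool frame: the origin (TCP) lies at the very end of the fingers, on their centre line; the grasp point (between the pads) lies 19 mm behind it; z points along the fingers, y is the direction in which the jaws open and shut (so a half turn about z gives the same grasp; the last joint's range is limited). The gripper opens to 85 mm and grips with 20 to 120 N. Pads are 22 mm wide; open, the fingers measure 114 mm over their backs; the gripper's body (76 mm by 85 mm) begins 54 mm behind the grasp point. The pads swing forward as they close: fully open they stand 13 mm farther back than shut.
Start: joints at [-1.464, 0.158, 1.597, -0, 1.386, -0.21], TCP at [0.179, -0.546, 0.231] pointing down, gripper open.
Joint ranges: [-2.91, 2.91], [-0.94, 2.29], [0.18, 2.7], [-1.29, 4.43], [0.17, 2.64], [-3, 3]. Speed limits (rad/s): [2.57, 2.57, 3.14, 3.14, 3.14, 3.14].

## Interface

Orientations are given as a rotation vector (axis times angle).
In Python, from bench import arm gives the robot as it stands.
- The arm moves only by the shell command python3 -m creep 'ROWS' [FORCE]. ROWS is a JSON object of lists of equal length, an entry for each row: "fingers": the closure, from -1 (fully open) to 1 (shut), so that 0 is half open; "travel": the shift along the world's x, y, z in mm, a list of three; "turn": the turn, a rotation vector about the world's x, y, z in rad, a list of three. A call has exactly 5 rows; each row is the pose to reach, as a shift and turn from the pose commanded when the call began; what a row does not reach only later rows make up. A row lasts 1/12 s, in which the tool goes at most 41.7 mm and 7.16 degrees, less where a joint would pass 70% of its speed; a pose out of reach is approached as far as the arm can. A call with a gripper value outside its range is refused whole. The fingers move at their own pace and stop on an object; FORCE is the grip in N (left out, the last holds). Time passes only in rows, so rows that repeat a pose let the fingers close, or fill a call up. It gives the time, the measured TCP pose, the force and the opening at its end, in the units of the state.
- arm.get_obs(): the state, without advancing time (a new reading comes with each control period).
- arm.grab_frame(name): name is "scene" or "side" or "wrist"; returns the picture (480x640x3 uint8, red, green, blue); there is no depth.
- arm.camera_params(name): a dict with "fx", "fy", "cx", "cy" (pixels), "R" (3x3) and "t" (3): a world point X has camera coordinates R X + t. Camera axes: x right, y down, z forward; pixel columns grow to the right and rows downward; lengths in m; the calibration is good to about 2 mm. A picture is of the moment at which its call begins: read the wrist's pose just before it. camera_params takes no time and is no camera call; for the wrist camera it gives the pose at the moment of the call.
- arm.close_job(): hands the job in, once; it reports no verdict.
The state is a dict: "time_s": time; "joint_pos": joint angles; "joint_velocities": joint speeds; "tau": joint torques, N m; "position": TCP position; "tcp_rot": TCP orientation; "contact_force": force on the tool from outside, world axes, zero at the start; "moment": the same for the moment, N m; "finger_gap": opening from 0.0 (shut) to 1.0 (fully open).
Only numpy, scipy, OpenCV 4.12 (cv2) and the standard library are available. Lean on these libraries where they do the work, as an engineer would, in place of code of your own. Each camera call takes 0.05 s, during which the arm holds its last target. There are 200 camera calls.

## Task

Turn the lock ring at the foot of the torch cradle by its upright lug all the way to the locked mark, so that the cradle cannot swivel, and only then draw the torch out of its sloping tube. Hold the torch up level at the height of the computer's front grille, lamp end pointing at the middle of the grille, clear of the cradle. Finish while still holding it still there, with the ring still locked, and leave the other things on the desk where they are.

Things in the scene. Friction and masses are not known exactly. Their poses are not given: they have to be found in the camera images.
- torch: Loose dark metal torch, 150 mm long, 110 to 210 g, balance point 62 mm from the tail. Round barrel 26 mm across up to 122 mm from the tail, then the lamp head, 34 mm across. Origin: centre of the tail end; z runs along the barrel to the lamp. Starts tail down in the cradle's tube, 64 mm deep, 45 degrees from vertical (within 4), lamp up and away from the robot; free air all round the bare barrel.
- cradle: Black cradle, fixed to the desk: round foot 156 mm across, 8 mm thick, a post, and a tube sloping at 45 degrees that rises towards the cradle's +x (which points away from the robot within 0.45 rad). Tube 41 mm across, bore 29 mm, 64 mm deep, top edge 106 mm above the desk. Origin: centre of the foot's underside, on the ring's turning axis; z up.
- seat (a point): Centre of the inner floor of the cradle's tube, where the torch's tail rests: 18 mm from the cradle's origin towards its -x, 46 mm above the desk.
- lock_ring (a joint): Turn of the aluminium lock ring (94 mm across, 10 to 24 mm above the desk) about the vertical axis through the cradle's origin. Grows counter-clockwise seen from above (seen from the robot, its lug on the near side goes left to right). Starts at 0 to 0.35; 1.2 rad = locked, at a hard stop. Friction 0.12 N m (2 N at the lug); stays where left. Lug's direction from the cradle's +x: 2.54 + value.
- lug (a point): Top centre of the ring's upright lug, 55 mm above the desk, 66 mm from the turning axis. The lug is 12 mm thick along its path and 24 mm long radially, free on both sides and above from 23 to 55 mm above the desk: pinch it across its 12 mm from above, or push it.
- locked_mark (a point): White line on the cradle's foot under where the lug stands when locked, beside a small black stop block; 66 mm from the turning axis, 8 mm above the desk.
- grille (a point): Middle of the square mesh grille (160 x 160 mm) on the front of the computer, 150 mm above the desk. The computer is a fixed compact case, 280 mm deep, 200 mm wide, 240 mm high, at the far left of the desk, its front turned towards the robot and the cradle; the case's -x axis, and this point's, looks out of the front.
- pen_pot: Bystander, loose: round black pen pot, 72 mm wide, 95 mm tall, three pens standing up to 150 mm high; origin at the centre of its underside.
- mouse: Bystander, loose: black computer mouse, 100 x 58 x 32 mm; origin at the centre of its underside.
- hard_drive: Bystander, loose: flat metal hard drive, 147 x 102 x 26 mm; origin at the centre of its underside.
- stapler: Bystander, loose: black and steel stapler, 140 x 36 x 50 mm; origin at the centre of its underside.
- mug: Bystander, loose: white mug, 82 mm wide, 95 mm tall; origin at the centre of its underside.
- screwdriver: Bystander, loose: screwdriver lying on the desk; origin on its underside.
- notepad: Bystander, loose: flat paper pad, 148 x 105 x 12 mm; origin at the centre of its underside.
There are look-alikes about, which are no part of the job. What is shaped like the torch but green is not meant.

How it is judged:
By the outcome, as a careful person would: the job done as asked, in the order asked, and still so for the second after the job is handed in, while the arm keeps its last pose, push and grip.
It also fails if it takes over 53 s, if anything falls off the work surface, if the arm or the gripper's body presses on something with over 40 N, if the wrist force passes 120 N, or if a joint passes its speed limit or range.

## Working session

There is one attempt and no reset: what is moved stays moved. The work goes in short steps, Python scripts to look and compute and a shell command to move; the robot and the scene stay as the last step left them, time stands still between calls to the robot, and variables do not carry over. Pictures are saved under pics/ and viewed, about 8 in all and at most 12, crops included, and the job is handed in when it is done.

```bash
mkdir -p pics; ls; cat > h.py <<'E'
import numpy as np, cv2
from bench import arm
from scipy.spatial.transform import Rotation as Rn
def snap(name,fn):
    p=arm.camera_params(name); im=arm.grab_frame(name)
    cv2.imwrite('pics/'+fn,cv2.cvtColor(im,cv2.COLOR_RGB2BGR)); np.save('pics/'+fn+'.npy',p,allow_pickle=True); return im,p
def K(p): return np.array([[p['fx'],0,p['cx']],[0,p['fy'],p['cy']],[0,0,1]])
def ray(p,u,v):
    R=np.array(p['R']);t=np.array(p['t']); d=R.T@np.linalg.solve(K(p),[u,v,1.]); return -R.T@t,d/np.linalg.norm(d)
def onplane(p,u,v,z):
    c,d=ray(p,u,v); return c+d*(z-c[2])/d[2]
def proj(p,X):
    q=np.array(p['R'])@np.array(X)+np.array(p['t']); return (K(p)@(q/q[2]))[:2]
def tri(obs):
    A=0;b=0
    for p,u,v in obs:
        c,d=ray(p,u,v); M=np.eye(3)-np.outer(d,d); A=A+M; b=b+M@c
    X=np.linalg.solve(A,b); return X,[np.round(proj(p,X)-[u,v],1) for p,u,v in obs]
def load(fn): return np.load('pics/'+fn+'.npy',allow_pickle=True).item()
E
python3 - <<'E'
from h import *
for n in('scene','side'):
    im,p=snap(n,n+'0.png'); print(n,np.round(ray(p,320,240),2))
print(arm.get_obs())
E
```

```text
pics
scene [[ 1.1   0.59  1.09]
 [-0.44 -0.5  -0.75]]
side [[ 0.51 -0.92  0.79]
 [ 0.05  0.78 -0.63]]
{'time_s': 0.1, 'joint_pos': array([-1.46411297e+00,  1.58973993e-01,  1.59811772e+00, -3.28555365e-06,
        1.38624151e+00, -2.10088301e-01]), 'joint_velocities': array([-0.00086663, -0.00103104, -0.0039812 , -0.00036469,  0.00067163,
       -0.00054532]), 'tau': array([-4.69730803e-04, -3.96990573e+01, -3.32336926e+01, -2.61485638e-04,
        4.20506811e-03, -2.80932888e-06]), 'position': array([ 0.17903752, -0.54583042,  0.23041642]), 'tcp_rot': array([-3.10055305e+00, -4.95232702e-01, -1.36154968e-04]), 'contact_force': array([-0.61945539,  0.15282262,  0.32122883]), 'moment': array([ 0.01331229, -0.00588872, -0.00052288]), 'finger_gap': 0.9981713056601049}
```

View pics/scene0.png

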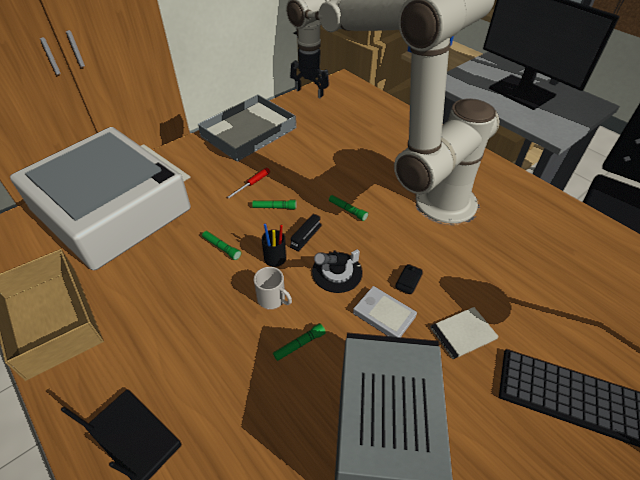

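View pics/side0.png

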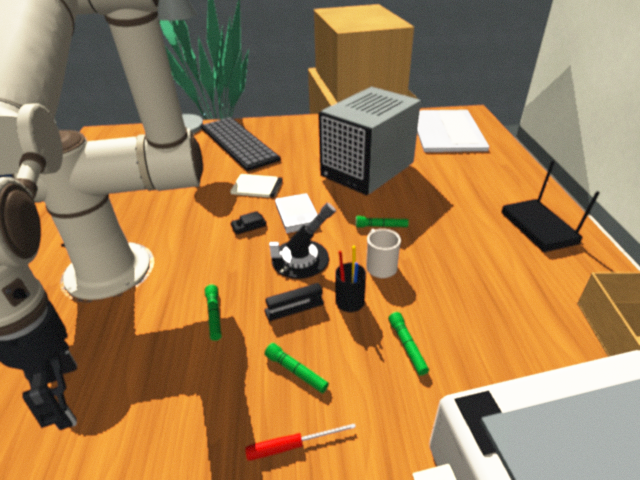

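The scene view shows the cradle at about (337,270), with the dark torch pointing to the camera at (325,258) and the lug at (355,256). In the side view the torch is at (320,220), the lug at (274,247) and the grille at (343,150). Look-alikes in the scene view are the green torches at (273,204), (348,208), (220,245) and (300,342). I choose the dark one in the cradle and will check it in a close crop.

```bash
python3 - <<'E'
import cv2,numpy as np
a=cv2.imread('pics/scene0.png')[230:310,290:390];b=cv2.imread('pics/side0.png')[190:290,250:350];c=cv2.imread('pics/side0.png')[80:200,305:430]
o=np.zeros((600,800,3),np.uint8)
o[:320,:400]=cv2.resize(a,(400,320),interpolation=2);o[:400,400:]=cv2.resize(b,(400,400),interpolation=2)
o[320:320+280,:292]=cv2.resize(c,(292,280),interpolation=2)
cv2.imwrite('pics/crop1.png',o)
E
```

```text
(no output)
```

View pics/crop1.png

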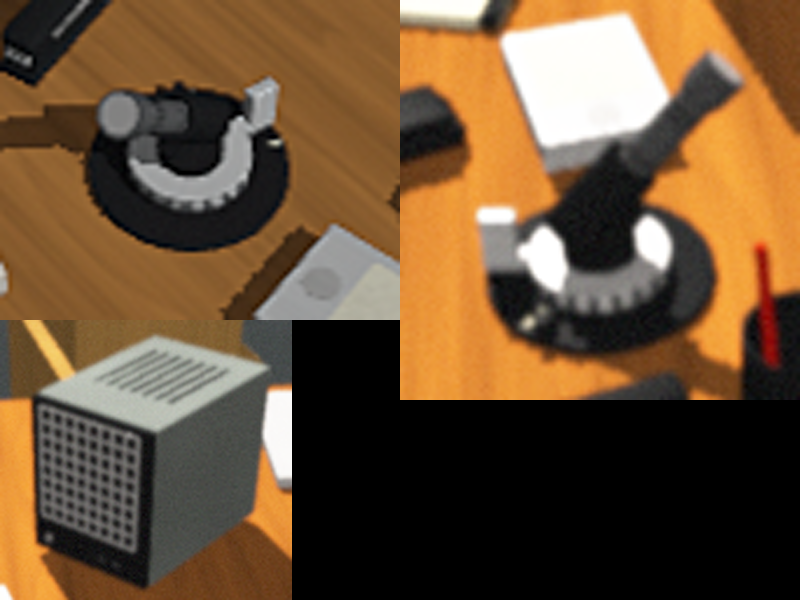

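```bash
python3 - <<'E'
from h import *
s=load('scene0.png');d=load('side0.png')
print('lug',tri([(s,355.5,251.7),(d,274,243.3)]))
print('lamp',tri([(s,320,258.7),(d,331.3,208)]))
g=onplane(d,344,147.2,.15);print('grille',g)
for n,u,v in(('FL',320.4,113.4),('FR',372.2,128.4),('BR',419.7,101.4)):print(n,onplane(d,u,v,.24))
print('mark',onplane(d,282.5,268.7,.008))
print('foot sc L,R,B',[onplane(s,290+x/4,230+y/4,.008)for x,y in((87,165),(290,165),(190,250))])
print('foot sd L,R,B',[onplane(d,250+(x-400)/4,190+y/4,.008)for x,y in((487,270),(716,275),(600,352))])
for n,u,v in(('pot',355,290),('mug',383,260),('drive',297,212),('stapler',295,302),('mouse',250,223)):print(n,onplane(d,u,v,.03))
E
```

```text
lug (array([ 0.44470612, -0.00463893,  0.05391821]), [array([-0.4,  0.3]), array([-0.5, -0.3])])
lamp (array([0.5970101 , 0.00480896, 0.14777215]), [array([-0.7,  0.4]), array([-0.8, -0.3])])
grille [0.67003779 0.32311666 0.15      ]
FL [0.60355238 0.37802649 0.24      ]
FR [0.74158785 0.25274314 0.24      ]
BR [0.92435296 0.42932768 0.24      ]
mark [ 0.46415387 -0.05626156  0.008     ]
foot sc L,R,B [array([ 0.57076748, -0.0596781 ,  0.008     ]), array([0.45127597, 0.04011416, 0.008     ]), array([0.56303379, 0.04983997, 0.008     ])]
foot sd L,R,B [array([ 0.43603182, -0.00862568,  0.008     ]), array([ 0.58799654, -0.03032593,  0.008     ]), array([ 0.50792126, -0.09602644,  0.008     ])]
pot [ 0.63674553 -0.17451059  0.03      ]
mug [ 0.72312151 -0.07526921  0.03      ]
drive [0.51168759 0.16372838 0.03      ]
stapler [ 0.49293803 -0.19854754  0.03      ]
mouse [0.37500927 0.12438407 0.03      ]
```

```bash
python3 -m creep '{"fingers":[-1,-1,-1,-1,-1],"travel":[[17,35,0],[34,70,0],[51,105,0],[68,140,0],[85,175,0]],"turn":[[0,0,-0.1],[0,0,-0.2],[0,0,-0.3],[0,0,-0.4],[0,0,-0.44]]}' 40
python3 -m creep '{"fingers":[-1,-1,-1,-1,-1],"travel":[[17,35,0],[34,70,0],[51,105,0],[68,140,0],[85,175,0]],"turn":[[0,0,0],[0,0,0],[0,0,0],[0,0,0],[0,0,0]]}'
python3 -m creep '{"fingers":[-1,-1,-1,-1,-1],"travel":[[17,35,-6],[34,70,-12],[51,105,-18],[68,140,-24],[96,191,-30]],"turn":[[0,0,0],[0,0,0],[0,0,0],[0,0,0],[0,0,0]]}'
python3 -m creep '{"fingers":[-1,-1,-1,-1,-1],"travel":[[0,0,0],[0,0,0],[0,0,0],[0,0,0],[0,0,0]],"turn":[[0,0,0],[0,0,0],[0,0,0],[0,0,0],[0,0,0]]}'
python3 -c "
from h import *
im,p=snap('wrist','w1.png');print(arm.get_obs()['joint_pos'],ray(p,320,240))"
```

```text
time_s: 0.52
position: [0.2644, -0.3694, 0.2307]
tcp_rot: [-3.134, 0.202, 0.0]
contact_force: [1.0, 0.1, 0.2]
finger_gap: 0.999
time_s: 0.93
position: [0.3493, -0.1944, 0.231]
tcp_rot: [-3.135, 0.194, -0.0]
contact_force: [0.2, -0.2, -0.3]
finger_gap: 1.001
time_s: 1.35
position: [0.4368, -0.018, 0.2023]
tcp_rot: [3.136, -0.194, -0.001]
contact_force: [0.1, -1.3, 0.4]
finger_gap: 1.004
time_s: 1.77
position: [0.4368, -0.0214, 0.2032]
tcp_rot: [3.135, -0.197, 0.0]
contact_force: [0.3, -0.5, -0.1]
finger_gap: 0.999
[-3.26356627e-01 -1.90110286e-01  1.99770445e+00 -1.72819074e-04
  1.33359965e+00  1.37029686e+00] (array([ 0.51522422, -0.03085821,  0.34471997]), array([-0.29622627,  0.03139178, -0.95460178]))
```

View pics/w1.png

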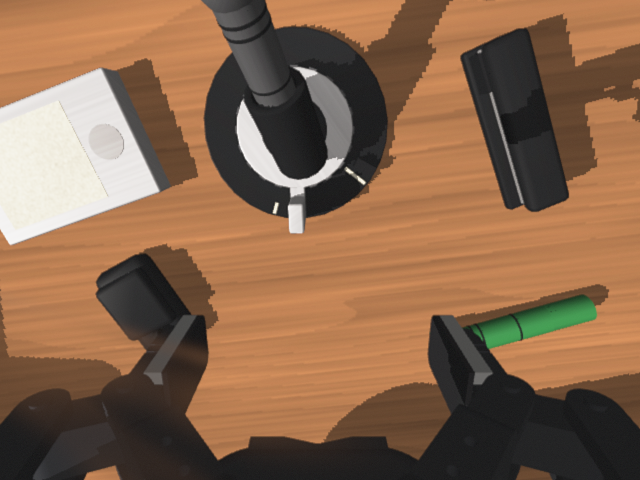

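The wrist view shows the cradle at about (296,122), with the lug top at about (297,218), the locked mark at (355,175) beside its stop block, and the torch running up-left from the tube. I'll measure with it now.

```bash
python3 - <<'E'
from h import *
p=load('w1.png')
im=cv2.imread('pics/w1.png').astype(int)
print('lug outer/inner top',onplane(p,297,233,.055),onplane(p,297,207,.055))
print('mark',onplane(p,355,175,.008))
# foot circle dark outline
pts=np.array([onplane(p,u,v,.008)[:2] for u,v in((205,122),(387,122),(330,32),(250,200),(345,205),(225,65),(370,80))])
A=np.c_[2*pts,np.ones(len(pts))];x=np.linalg.lstsq(A,(pts**2).sum(1),rcond=None)[0];C=x[:2];print('C',C,np.sqrt(x[2]+C@C))
for w,L in(((onplane(p,297,220,.055)),'lug'),(onplane(p,355,175,.008),'mark')):
    d=w[:2]-C;print(L,np.hypot(*d),np.arctan2(d[1],d[0])%6.283)
print(proj(p,[.4447,-.0046,.055]))
print(im[185:240:4,297].tolist())
print(im[222,284:312].sum(1))
E
```

```text
lug outer/inner top [ 0.43333658 -0.00411134  0.055     ] [ 0.45396428 -0.0070962   0.055     ]
mark [ 0.46575746 -0.0574713   0.008     ]
C [ 0.51008471 -0.01224316] 0.07548226416185821
lug 0.06665362537556921 3.0420580738045335
mark 0.06332843050981632 3.936864790628104
[295.52833436 218.99846922]
[[222, 223, 227], [223, 225, 228], [223, 225, 228], [86, 87, 89], [86, 87, 88], [193, 196, 200], [222, 224, 227], [222, 225, 227], [221, 223, 226], [218, 220, 223], [222, 223, 226], [219, 221, 224], [145, 162, 196], [86, 132, 194]]
[408 407 406 402 458 706 711 691 682 676 676 670 664 661 663 664 664 652
 506 336 243 310 380 384 383 380 375 370]
```

```bash
python3 -m creep '{"fingers":[-0.4,-0.4,-0.4,-0.4,-0.4],"travel":[[4,10,-20],[7,16,-50],[7,16,-85],[7,16,-110],[7,16,-125]],"turn":[[0,0,0.02],[0,0,0.02],[0,0,0.02],[0,0,0.02],[0,0,0.02]]}' 40
python3 -m creep '{"fingers":[-0.4,-0.4,-0.4,-0.4,-0.4],"travel":[[0,0,-12],[0,0,-24],[0,0,-36],[0,0,-45],[0,0,-45]],"turn":[[0,0,0],[0,0,0],[0,0,0],[0,0,0],[0,0,0]]}'
python3 -m creep '{"fingers":[0.3,0.8,1,1,1],"travel":[[0,0,0],[0,0,0],[0,0,0],[0,0,0],[0,0,0]],"turn":[[0,0,0],[0,0,0],[0,0,0],[0,0,0],[0,0,0]]}' 40
python3 -m creep '{"fingers":[1,1,1,1,1],"travel":[[0,0,0],[0,0,0],[0,0,0],[0,0,0],[0,0,0]],"turn":[[0,0,0],[0,0,0],[0,0,0],[0,0,0],[0,0,0]]}'
```

```text
time_s: 2.23
position: [0.4419, -0.0044, 0.0751]
tcp_rot: [-3.136, 0.165, 0.007]
contact_force: [0.1, 0.5, -0.0]
finger_gap: 0.698
time_s: 2.65
position: [0.4426, -0.0044, 0.0315]
tcp_rot: [-3.137, 0.165, 0.005]
contact_force: [0.0, 0.2, -0.1]
finger_gap: 0.698
time_s: 3.07
position: [0.4446, -0.0044, 0.0339]
tcp_rot: [3.137, -0.162, 0.002]
contact_force: [-2.1, -1.9, 4.3]
finger_gap: 0.13
time_s: 3.48
position: [0.4447, -0.0044, 0.0339]
tcp_rot: [3.137, -0.162, 0.002]
contact_force: [-3.1, -1.9, 6.1]
finger_gap: 0.131
```

```bash
python3 -m creep '{"fingers":[1,1,1,1,1],"travel":[[-0.4,-5.9,0],[-0.3,-11.9,0],[0.4,-17.7,0],[1.6,-23.6,0],[3.3,-29.2,0]],"turn":[[0,0,0.09],[0,0,0.18],[0,0,0.27],[0,0,0.36],[0,0,0.45]]}'
python3 -m creep '{"fingers":[1,1,1,1,1],"travel":[[2.2,-5.5,0],[4.9,-10.8,0],[8,-15.8,0],[11.6,-20.5,0],[13.7,-22.7,0]],"turn":[[0,0,0.09],[0,0,0.18],[0,0,0.27],[0,0,0.36],[0,0,0.405]]}'
python3 -m creep '{"fingers":[1,1,1,1,1],"travel":[[0,0,0],[0,0,0],[0,0,0],[0,0,0],[0,0,0]],"turn":[[0,0,0],[0,0,0],[0,0,0],[0,0,0],[0,0,0]]}'
```

```text
time_s: 3.9
position: [0.4482, -0.0339, 0.0339]
tcp_rot: [3.092, 0.548, 0.002]
contact_force: [0.2, -0.3, 3.6]
finger_gap: 0.127
time_s: 4.32
position: [0.462, -0.0566, 0.0339]
tcp_rot: [2.919, 1.158, 0.002]
contact_force: [-1.8, -0.9, 6.7]
finger_gap: 0.131
time_s: 4.73
position: [0.4619, -0.0565, 0.0339]
tcp_rot: [2.921, 1.152, 0.002]
contact_force: [-1.5, -2.3, 5.9]
finger_gap: 0.132
```

```bash
python3 -m creep '{"fingers":[1,1,1,1,1],"travel":[[0.7,-0.7,0],[1.4,-1.4,0],[2,-2,0],[2.7,-2.7,0],[2.7,-2.7,0]],"turn":[[0,0,0.015],[0,0,0.03],[0,0,0.045],[0,0,0.06],[0,0,0.06]]}'
python3 -m creep '{"fingers":[1,1,1,1,1],"travel":[[0.7,-0.7,0],[1.4,-1.4,0],[1.4,-1.4,0],[1.4,-1.4,0],[1.4,-1.4,0]],"turn":[[0,0,0],[0,0,0],[0,0,0],[0,0,0],[0,0,0]]}'
```

```text
time_s: 5.15
position: [0.4641, -0.0587, 0.0338]
tcp_rot: [2.887, 1.238, 0.001]
contact_force: [-4.0, -0.8, 8.5]
finger_gap: 0.132
time_s: 5.57
position: [0.4642, -0.0589, 0.0338]
tcp_rot: [-2.884, -1.237, 0.002]
contact_force: [-8.0, 3.9, 14.5]
finger_gap: 0.134
```

```bash
python3 -m creep '{"fingers":[1,1,1,1,1],"travel":[[0.7,-0.7,0],[1.4,-1.4,0],[1.4,-1.4,0],[1.4,-1.4,0],[1.4,-1.4,0]],"turn":[[0,0,0.01],[0,0,0.02],[0,0,0.02],[0,0,0.02],[0,0,0.02]]}'
python3 -c "
from h import *
im,p=snap('wrist','w2.png');snap('side','s2.png')
o=np.hstack([cv2.resize(cv2.imread('pics/w2.png'),(480,360)),cv2.resize(cv2.imread('pics/s2.png')[190:290,250:339],(320,360),interpolation=2)])
cv2.imwrite('pics/c2.png',o)"
```

```text
time_s: 5.98
position: [0.4643, -0.0591, 0.0336]
tcp_rot: [-2.869, -1.262, 0.005]
contact_force: [-12.7, 8.3, 20.4]
finger_gap: 0.128
```

View pics/c2.png

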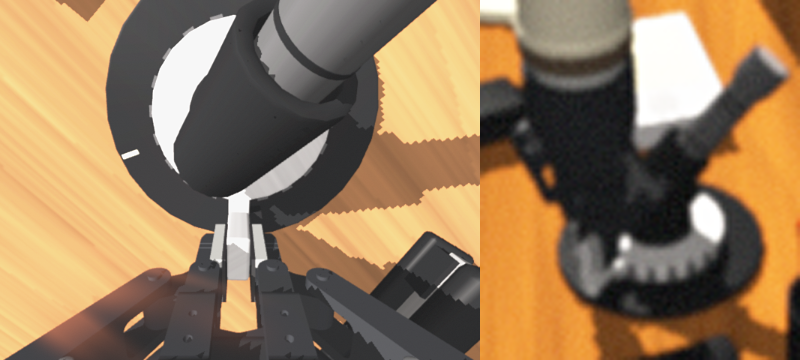

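Ring is at the hard stop: the force rises to about 15 N tangentially with no motion, and the lug angle of 3.94 agrees with the mark. Next I release it, lift away and tilt for the torch.

```bash
python3 -m creep '{"fingers":[1,1,0.3,-0.2,-0.4],"travel":[[-1.5,1.5,0],[-3,3,0],[-3,3,0],[-3,3,0],[-3,3,0]],"turn":[[0,0,0],[0,0,0],[0,0,0],[0,0,0],[0,0,0]]}' 40
python3 -m creep '{"fingers":[-0.4,-0.4,-0.4,-0.5,-1],"travel":[[0,0,30],[0,0,70],[5,10,105],[17,25,133],[34,45,140]],"turn":[[0,0,0],[0,0,-0.11],[0,0,-0.22],[0,0,-0.33],[0,0,-0.44]]}'
python3 -m creep '{"fingers":[-1,-1,-1,-1,-1],"travel":[[0,0,0],[0,0,0],[0,0,0],[0,0,0],[0,0,0]],"turn":[[0,0,-0.1],[0,0,-0.193],[0,0,-0.193],[0,0,-0.193],[0,0,-0.193]]}'
python3 -c "
from h import *
im,p=snap('wrist','w3.png');snap('scene','sc3.png')
cv2.imwrite('pics/c3.png',np.hstack([cv2.resize(cv2.imread('pics/w3.png'),(480,360)),cv2.resize(cv2.imread('pics/sc3.png')[225:315,290:370],(320,360),interpolation=2)]))
print(arm.get_obs()['joint_pos'])"
```

```text
time_s: 6.5
position: [0.4632, -0.0581, 0.0327]
tcp_rot: [-2.873, -1.269, 0.001]
contact_force: [0.4, -0.0, 0.4]
finger_gap: 0.549
time_s: 6.92
position: [0.5004, -0.0143, 0.1785]
tcp_rot: [3.08, 0.6, 0.012]
contact_force: [0.4, 0.0, 0.6]
finger_gap: 0.864
time_s: 7.33
position: [0.4972, -0.0135, 0.1725]
tcp_rot: [-3.125, -0.315, 0.001]
contact_force: [-1.0, 0.2, 0.3]
finger_gap: 0.997
[-2.70700666e-01  1.03664991e-02  1.87424242e+00  9.30068595e-05
  1.25767734e+00  1.10025246e+00]
```

View pics/c3.png

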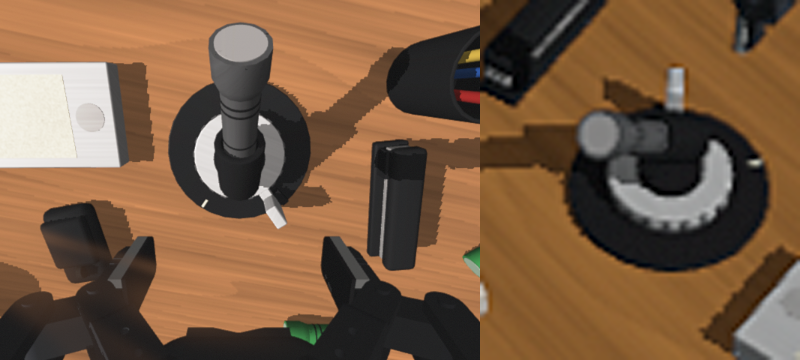

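The wrist view shows the lug now standing at the locked mark (crop pixel 273,207). The torch runs straight up the middle of the picture at u≈241 of 480, so the tool is aligned with it. I tilt 45° next.

```bash
python3 -m creep '{"fingers":[-1,-1,-1,-1,-1],"travel":[[0,0,0],[0,0,0],[0,0,0],[0,0,0],[0,0,0]],"turn":[[0.0235,-0.118,0],[0.047,-0.235,0],[0.07,-0.353,0],[0.094,-0.471,0],[0.118,-0.589,0]]}' 60
python3 -m creep '{"fingers":[-1,-1,-1,-1,-1],"travel":[[0,0,0],[0,0,0],[0,0,0],[0,0,0],[0,0,0]],"turn":[[0.02,-0.1,0],[0.036,-0.181,0],[0.036,-0.181,0],[0.036,-0.181,0],[0.036,-0.181,0]]}'
python3 -c "
from h import *
im,p=snap('wrist','w4.png');snap('side','s4.png')
cv2.imwrite('pics/c4.png',np.hstack([cv2.resize(cv2.imread('pics/w4.png'),(400,300)),cv2.resize(cv2.imread('pics/s4.png')[160:280,210:370],(400,300),interpolation=2)]))
o=arm.get_obs();print(o['joint_pos'],o['position']);R=Rn.from_rotvec(o['tcp_rot']).as_matrix();print(R)
S=np.array([.4923,-.0155,.046]);a=np.array([.694,.139,.707]);G=S+.09*a
T=G+.019*R[:,2];print('target TCP',T,'delta mm',(T-o['position'])*1000, 'tool x.a',R[:,0]@a)
print(proj(p,S+.15*a),proj(p,S+.064*a))"
```

```text
time_s: 7.85
position: [0.4979, -0.0139, 0.1738]
tcp_rot: [-2.931, -0.294, -0.919]
contact_force: [-0.0, 0.5, 0.2]
finger_gap: 0.998
time_s: 8.27
position: [0.4982, -0.0141, 0.1742]
tcp_rot: [-2.823, -0.282, -1.168]
contact_force: [0.4, -1.2, -0.7]
finger_gap: 1.0
[-0.61551378 -0.53444574  2.49079931  0.82696624  0.77191469  0.26417546] [ 0.49864438 -0.01377837  0.17455247]
[[ 0.69269569  0.19822134  0.69345582]
 [ 0.14205526 -0.98015349  0.13827308]
 [ 0.70710182  0.00272787 -0.70710648]]
target TCP [ 5.67935661e-01 -3.62811387e-04  9.61949769e-02] delta mm [ 69.29127638  13.41555746 -78.35749347] tool x.a 1.0003974769103599
[318.19323459 161.2668196 ] [317.9583598  295.36865698]
```

View pics/c4.png

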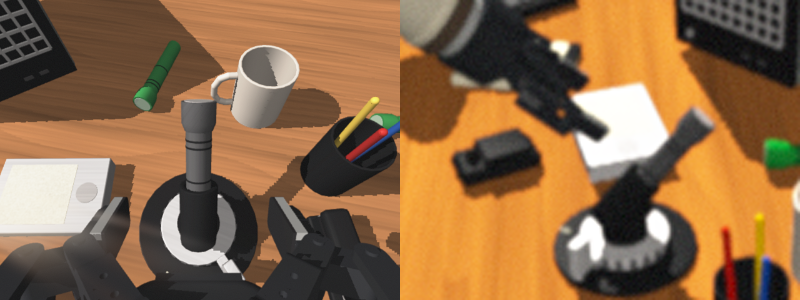

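```bash
python3 -m creep '{"fingers":[-1,-1,-1,-1,-1],"travel":[[17,3.4,-19],[35,6.8,-39],[52,10,-58],[69,13.4,-78],[69,13.4,-78]],"turn":[[0,0,0],[0,0,0],[0,0,0],[0,0,0],[0,0,0]]}' 80
python3 -m creep '{"fingers":[-0.5,0,0.5,1,1],"travel":[[0,0,0],[0,0,0],[0,0,0],[0,0,0],[0,0,0]],"turn":[[0,0,0],[0,0,0],[0,0,0],[0,0,0],[0,0,0]]}' 80
python3 -m creep '{"fingers":[1,1,1,1,1],"travel":[[0,0,0],[0,0,0],[0,0,0],[0,0,0],[0,0,0]],"turn":[[0,0,0],[0,0,0],[0,0,0],[0,0,0],[0,0,0]]}'
```

```text
time_s: 8.78
position: [0.5663, 0.002, 0.0892]
tcp_rot: [-2.821, -0.282, -1.153]
contact_force: [-0.7, 0.2, -0.2]
finger_gap: 0.997
time_s: 9.2
position: [0.5672, -0.0006, 0.097]
tcp_rot: [-2.821, -0.282, -1.173]
contact_force: [-1.3, 2.3, 2.4]
finger_gap: 0.3
time_s: 9.62
position: [0.5674, -0.0005, 0.0969]
tcp_rot: [-2.821, -0.282, -1.173]
contact_force: [-4.7, -0.5, 7.7]
finger_gap: 0.28
```

```bash
python3 -m creep '{"fingers":[1,1,1,1,1],"travel":[[4,0.8,4],[9,1.8,9],[15,3,15],[21,4.2,21.5],[28,5.6,28.5]],"turn":[[0,0,0],[0,0,0],[0,0,0],[0,0,0],[0,0,0]]}'
python3 -m creep '{"fingers":[1,1,1,1,1],"travel":[[7,1.4,7],[14,2.8,14.3],[21,4.2,21.4],[28,5.6,28.5],[35,7,36]],"turn":[[0,0,0],[0,0,0],[0,0,0],[0,0,0],[0,0,0]]}'
```

```text
time_s: 10.03
position: [0.5936, 0.0053, 0.1229]
tcp_rot: [-2.823, -0.281, -1.166]
contact_force: [-2.1, -1.1, -1.1]
finger_gap: 0.28
time_s: 10.45
position: [0.6293, 0.0126, 0.1597]
tcp_rot: [-2.822, -0.281, -1.168]
contact_force: [-0.2, 0.6, -1.4]
finger_gap: 0.273
```

```bash
python3 -m creep '{"fingers":[1,1,1,1,1],"travel":[[-5,5,15],[-15,15,30],[-25,25,40],[-35,40,45],[-45,60,45]],"turn":[[-0.0235,0.118,0],[-0.047,0.235,0],[-0.07,0.353,0],[-0.094,0.471,0],[-0.118,0.589,0]]}'
python3 -m creep '{"fingers":[1,1,1,1,1],"travel":[[-5,20,0],[-10,40,0],[-10,60,0],[-10,70,0],[-10,75,0]],"turn":[[-0.02,0.1,0],[-0.038,0.189,0],[-0.038,0.189,0],[-0.038,0.189,0],[-0.038,0.189,0]]}'
python3 - <<'E'
from h import *
o=arm.get_obs();print(o['position'],Rn.from_rotvec(o['tcp_rot']).as_matrix())
c=cv2.imread('pics/side0.png')[85:205,310:430];cv2.imwrite('pics/c5.png',cv2.resize(c,(600,600),interpolation=2))
E
```

```text
time_s: 10.87
position: [0.5846, 0.0711, 0.2087]
tcp_rot: [-3.062, -0.303, -0.478]
contact_force: [0.1, 1.0, -2.1]
finger_gap: 0.282
time_s: 11.28
position: [0.574, 0.1486, 0.2042]
tcp_rot: [-3.105, -0.315, -0.181]
contact_force: [-0.6, -0.4, -1.7]
finger_gap: 0.276
[0.5739843  0.14864724 0.20420572] [[ 0.97293861  0.20134352  0.11336332]
 [ 0.19956926 -0.97951424  0.02690645]
 [ 0.11645843 -0.00355449 -0.99318921]]
```

View pics/c5.png

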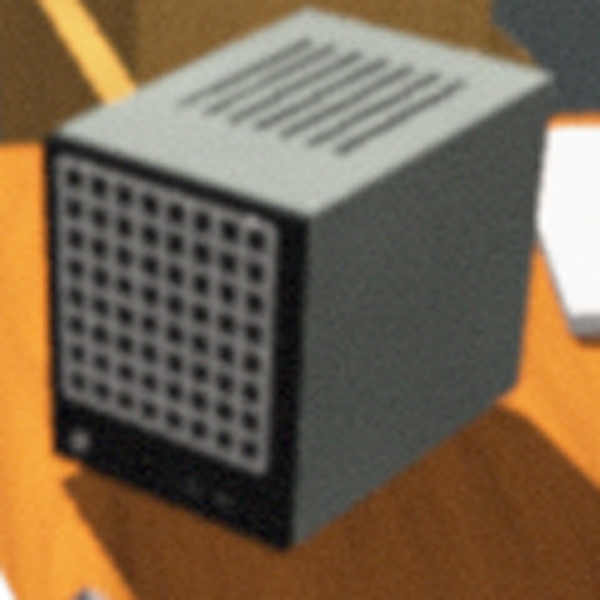

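```bash
python3 - <<'E'
from h import *
p=load('side0.png')
f=lambda x,y,z:onplane(p,310+x/5-.4,85+y/5-.4,z)
TL,TR,BL,BR=f(58,152,.23),f(275,228,.23),f(65,395,.07),f(268,475,.07)
G=f(164.5,315.9,.15);print(TL,TR,BL,BR,G,(TL+TR+BL+BR)/4)
for a,b in((TL,TR),(BL,BR),(f(55,140,.24),f(305,217,.24))):
    e=b-a;print(np.linalg.norm(e[:2]),'normal az',np.arctan2(e[1],e[0])+np.pi/2)
e=f(552,77,.24)-f(305,217,.24);print('side az',np.arctan2(e[1],e[0]),np.linalg.norm(e))
o=arm.get_obs();print(o['position'],Rn.from_rotvec(o['tcp_rot']).as_matrix()[:,[0,2]].T)
az=.80;h=np.array([np.cos(az),np.sin(az),0]);P=G-.19*h;P[2]=.15
print('TCP tgt',P-[0,0,.019],'delta',(P-[0,0,.019]-o['position'])*1000)
E
```

```text
[0.60666586 0.38910702 0.23      ] [0.72206766 0.26504607 0.23      ] [0.6060809  0.37234863 0.07      ] [0.72229178 0.25688609 0.07      ] [0.6649916  0.31987659 0.15      ] [0.66427655 0.32084695 0.15      ]
0.16943640431662615 normal az 0.7492531691481537
0.16381870277843325 normal az 0.7886282994098314
0.1845291761452862 normal az 0.8039966298911582
side az 0.7692105695465963 0.2654083881019397
[0.5739843  0.14864724 0.20420572] [[ 0.97293861  0.19956926  0.11645843]
 [ 0.11336332  0.02690645 -0.99318921]]
TCP tgt [0.53261733 0.18357893 0.131     ] delta [-41.36697222  34.93169103 -73.20572397]
```

```bash
python3 -m creep '{"fingers":[1,1,1,1,1],"travel":[[-10,10,0],[-20,20,0],[-30,30,-10],[-45,38,-20],[-45,38,-20]],"turn":[[-0.023,0.114,0],[-0.023,0.114,0],[-0.023,0.114,0],[-0.023,0.114,0],[-0.023,0.114,0]]}'
python3 -m creep '{"fingers":[1,1,1,1,1],"travel":[[0,0,-10],[0,0,-20],[0,0,-35],[0,0,-45],[0,0,-53]],"turn":[[0,0,0.11],[0,0,0.22],[0,0,0.33],[0,0,0.44],[0,0,0.55]]}'
python3 -m creep '{"fingers":[1,1,1,1,1],"travel":[[0,0,0],[0,0,0],[0,0,0],[0,0,0],[0,0,0]],"turn":[[0,0,0.025],[0,0,0.025],[0,0,0.025],[0,0,0.025],[0,0,0.025]]}'
python3 - <<'E'
from h import *
o=arm.get_obs();print(o['position'],Rn.from_rotvec(o['tcp_rot']).as_matrix().T)
for n in('side','scene','wrist'): snap(n,n+'6.png')
a=cv2.imread('pics/side6.png')[120:270,230:380];b=cv2.imread('pics/scene6.png')[230:380,290:440];c=cv2.imread('pics/wrist6.png')
o=np.zeros((600,800,3),np.uint8);o[:400,:400]=cv2.resize(a,(400,400),interpolation=2);o[:400,400:]=cv2.resize(b,(400,400),interpolation=2);o[400:,:267]=cv2.resize(c,(267,200))
cv2.imwrite('pics/c6.png',o)
E
```

```text
time_s: 11.7
position: [0.5258, 0.1863, 0.1822]
tcp_rot: [-3.121, -0.316, 0.004]
contact_force: [-1.4, 0.1, -2.8]
finger_gap: 0.283
time_s: 12.12
position: [0.5294, 0.1846, 0.1313]
tcp_rot: [-2.917, -1.157, -0.003]
contact_force: [0.3, -0.3, -1.4]
finger_gap: 0.276
time_s: 12.53
position: [0.5302, 0.1855, 0.1325]
tcp_rot: [-2.906, -1.185, -0.002]
contact_force: [0.0, -0.6, -1.4]
finger_gap: 0.281
[0.53017442 0.18549966 0.13251274] [[ 7.14723605e-01  6.99402609e-01  2.48157163e-03]
 [ 6.99407009e-01 -7.14719419e-01 -2.44712235e-03]
 [ 6.21036792e-05  3.48464470e-03 -9.99993927e-01]]
```

View pics/c6.png

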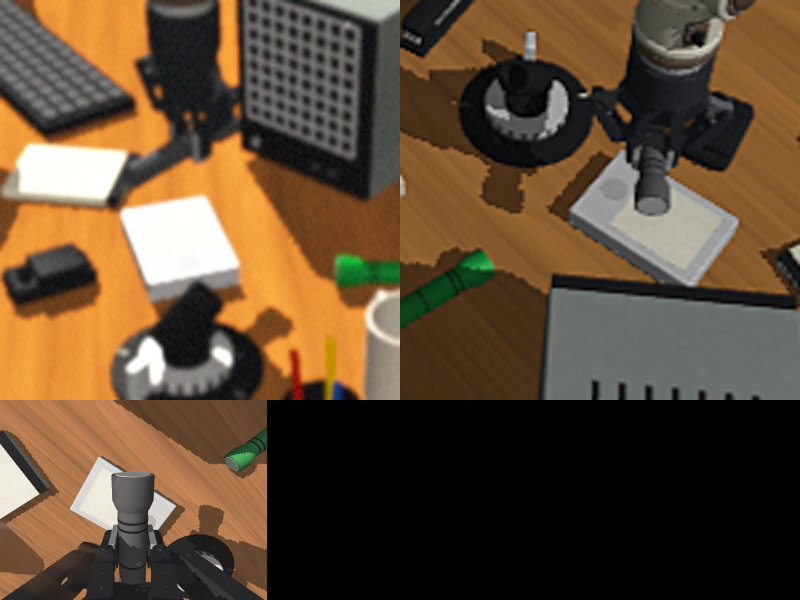

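The torch is held level and the ring's lug still stands at its locked place, in the scene crop at (531,45). In the side view the tail is at (274,190), and in the scene view the lamp face is at (384.5,306). I compare these with the expected pose.

```bash
python3 - <<'E'
from h import *
o=arm.get_obs();R=Rn.from_rotvec(o['tcp_rot']).as_matrix();g=o['position']-.019*R[:,2]
d=load('side6.png');s=load('scene6.png');w=load('wrist6.png')
print('tail pred side',proj(d,g-.09*R[:,0]),'seen 274.3 190.5; lamp pred scene',proj(s,g+.06*R[:,0]),'seen 384.5 306.1')
print('lamp top/bottom wrist pred',proj(w,g+.06*R[:,0]+[0,0,.017]),proj(w,g+.06*R[:,0]-[0,0,.017]),'seen ~(318,173)')
# tilt-only hypotheses
for e in(-.1,-.05,0,.05,.1):
    a=np.cos(e)*R[:,0]+np.sin(e)*np.array([0,0,1]);print(e,proj(d,g-.09*a).round(1),proj(s,g+.06*a).round(1),proj(w,g+.06*a+[0,0,.017]).round(1))
h=np.array([.665,.320,.15])-g;print('az needed',np.arctan2(h[1],h[0]),'az',np.arctan2(R[1,0],R[0,0]),g)
L=arm.camera_params('scene');c=[.510,-.012];th=3.74+.197;print('lug pred scene',proj(L,[c[0]+.066*np.cos(th),c[1]+.066*np.sin(th),.055]),'seen',290+131/2.667,230+36/2.667)
E
```

```text
tail pred side [278.03652893 185.40733141] seen 274.3 190.5; lamp pred scene [384.51607477 306.39981987] seen 384.5 306.1
lamp top/bottom wrist pred [317.39995729 192.62789615] [317.73320339 175.81713686] seen ~(318,173)
-0.1 [277.9 182.5] [384.2 307.6] [317.5 190. ]
-0.05 [277.9 184. ] [384.4 307. ] [317.4 191. ]
0 [278.  185.4] [384.5 306.4] [317.4 192.6]
0.05 [278.2 186.8] [384.7 305.7] [317.4 194.9]
0.1 [278.4 188.2] [384.8 305. ] [317.3 197.8]
az needed 0.7827692356186269 az 0.7754190673243794 [0.52980941 0.18551836 0.15088781]
lug pred scene [338.45227036 244.43829967] seen 339.11886014248216 243.49831271091114
```

```bash
python3 - <<'E'
from h import *
o=arm.get_obs();R=Rn.from_rotvec(o['tcp_rot']).as_matrix();g=o['position']-.019*R[:,2]
def mk(fn,x0,y0,n,segs):
    p=load(fn);k=400/n;im=cv2.resize(cv2.imread('pics/'+fn)[y0:y0+n,x0:x0+n],(400,400),interpolation=2)
    for (b,r0) in segs:
        # silhouette lines of cylinder radius r0 over length range
        cam,_=ray(p,320,240);a=R[:,0];nrm=np.cross(a,g-cam);nrm/=np.linalg.norm(nrm)
        for sg in(1,-1):
            q=[tuple(int(v) for v in ((proj(p,g+t*a+sg*r0*nrm)+.5-[x0,y0])*k)) for t in b]
            cv2.line(im,q[0],q[1],(0,255,0),1)
    return im
A=mk('side6.png',255,140,80,[((-.09,-.01),.013)]);B=mk('scene6.png',340,260,80,[((.032,.06),.017)])
cv2.imwrite('pics/c7.png',np.hstack([A,B]))
E
```

```text
(no output)
```

View pics/c7.png

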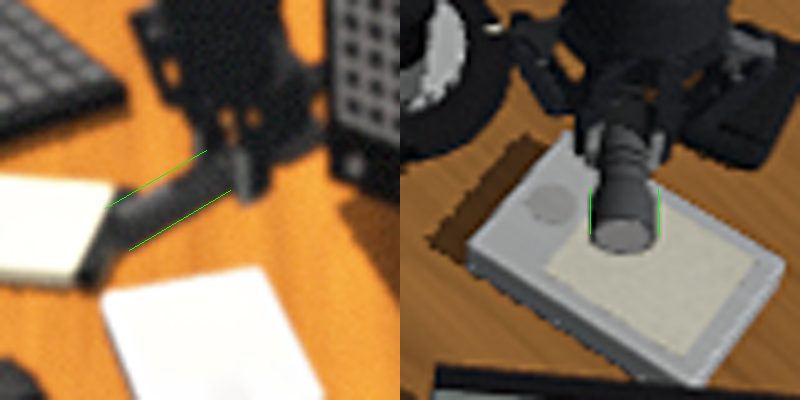

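```bash
python3 -m creep '{"fingers":[1,1,1,1,1],"travel":[[0,0,-1],[0,0,-1],[0,0,-1],[0,0,-1],[0,0,-1]],"turn":[[0,0,0.007],[0,0,0.007],[0,0,0.007],[0,0,0.007],[0,0,0.007]]}'
python3 -m creep '{"fingers":[1,1,1,1,1],"travel":[[0,0,0],[0,0,0],[0,0,0],[0,0,0],[0,0,0]],"turn":[[0,0,0],[0,0,0],[0,0,0],[0,0,0],[0,0,0]]}'
python3 -c "
from h import *
o=arm.get_obs();R=Rn.from_rotvec(o['tcp_rot']).as_matrix();print(R[:,0],abs(o['joint_velocities']).max());print(arm.close_job())"
```

```text
time_s: 13.1
position: [0.5295, 0.1856, 0.1305]
tcp_rot: [-2.9, -1.197, 0.001]
contact_force: [0.0, -0.5, -1.4]
finger_gap: 0.278
time_s: 13.52
position: [0.5295, 0.1856, 0.1305]
tcp_rot: [-2.901, -1.197, 0.001]
contact_force: [-0.4, 0.4, -1.8]
finger_gap: 0.278
[0.70884199 0.7053668  0.00084793] 0.0020060541363857397
the job is handed in; nothing more can be done
None
```

I turned the lock ring to its locked mark first, then drew the torch out. It is held level, pointing at the middle of the grille, and the job was handed in at about 13.5 s of the allowed 53 s.

- **Ring:** I pinched the lug and turned it to the hard stop. Force rose to about 15 N with no further motion. The measured angle agreed with the white mark, and the last scene picture still showed the lug within about 1 px of its locked place.
- **Torch position:** The grip axis is level to about 0.001 rad, at a height of 0.1495 m against the grille's 0.150 m. Its heading of 0.783 matches the 0.783 needed to point at the grille's middle. The tail is about 0.13 m from the cradle's axis, beyond the edge of its foot. The arm was still and the grip steady.
- **Less certain:** The grille's position came from a single view with its height assumed, good to roughly 2–5 mm. Torch level was checked by overlay to about 2°.
- **Disagreement:** The first tail pixel I picked in the side view was 5–6 px off the prediction, probably because the dark notepad edge sits behind it. In the wrist view the lamp appeared up to about 1 cm further forward than predicted. This does not change where it points.
- **Other things on the desk:** Nothing was seen to have been disturbed in the pictures I viewed. I did not measure each item's position at the end.

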